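# Shut and lock the mosaic maker's tesserae case

### The arm

A 6-joint arm with a two-finger parallel gripper is mounted at the origin on the work surface. World frame = base frame: x ahead of the robot, y to its left, z up, the work surface at z = 0. Lengths are in m, angles in rad, forces in N, time in s.
With the tool pointing down it reaches from about 0.325 to 1 m from the base axis. Payload 5.1 kg.
Tool frame: the origin (TCP) lies between the finger pads; the fingertips stand 8 mm ahead of it and the grasp point (between the pads) lies 11 mm behind it; z points along the fingers, x is the direction in which the jaws open and shut, and the axes are right-handed (so a half turn about z gives the same grasp; the last joint's range is limited). The gripper opens to 85 mm and grips with 20 to 120 N. Pads are 22 mm wide; open, the fingers measure 114 mm over their backs; the gripper's body (76 mm by 85 mm) begins 54 mm behind the grasp point. The pads swing forward as they close: fully open they stand 13 mm farther back than shut.
Start: joints at [1.181, 0.124, 1.65, -0, 1.367, -0.083], TCP at [0.196, 0.62, 0.206] pointing down, gripper open.
Joint ranges: [-2.61, 2.61], [-1.02, 2.33], [0.03, 2.71], [-1.35, 4.49], [0.32, 2.68], [-2.91, 2.91]. Speed limits (rad/s): [2.57, 2.57, 3.14, 3.14, 3.14, 3.14].

### API

Orientations are given as [roll, pitch, yaw] about the fixed x, y, z axes, in that order (R = Rz(yaw) Ry(pitch) Rx(roll)).
In Python, from cell import * gives the robot as it stands.
- The arm moves only by the shell command python3 -m creep 'ROWS' [OPENING]. ROWS is JSON, a list of rows, each an object with "slide": the shift along the tool's x, y, z each as a share of 150 mm, from -1 to 1, a list of three; "spin": the turn about the tool's z as a share of 45 degrees, from -1 to 1. A call has 1 to 20 rows; each row shifts and turns the pose as measured when the row begins, along the tool's axes as they then stand; what a row does not reach is not made up. A row lasts 1/10 s, in which the tool goes at most 50 mm and 8.59 degrees, less where a joint would pass 70% of its speed; a pose out of reach is approached as far as the arm can. A call with a number of a shift or a turn outside -1 to 1 is refused whole. A call with a gripper value outside its range is refused whole. OPENING is the finger opening in mm, from 0 to 85.4, set as the call begins (- or left out, the last holds). The fingers move at their own pace and stop on an object; the grip force is fixed at half the most. Time passes only in rows, so rows that do not move let the fingers close. It gives the time, the measured TCP pose, the force and the opening at its end, in the units of the state.
- read_state(): the state, without advancing time (a new reading comes with each control period).
- read_camera(name): name is "scene" or "side" or "wrist"; returns (picture, depth): 400x640x3 uint8, red, green, blue; 400x640 float32, m along the optical axis (not along the pixel's ray), 0 where there is no reading.
- camera_model(name): a dict with "fov_y" (degrees; the focal length in pixels is half the picture's height over the tangent of half this angle, whatever the lens; pixels are square), "cx", "cy" (the principal point, pixels), "position" and "rotation" of the camera in the world; the wrist camera has in their place "T_tool_cam" (4x4, takes a point from camera to tool coordinates, whose origin is the TCP and whose axes are the tool frame's). Camera axes: x right, y down, z forward; pixel columns grow to the right and rows downward; lengths in m; the calibration is good to about 2 mm. The wrist camera is an equidistant fisheye: a pixel r from the principal point sees the ray r / f radians off the axis. A picture is of the moment at which its call begins: read the wrist's pose just before it. camera_model takes no time and is no camera call.
- close_job(): hands the job in, once; it reports no verdict.
The state is a dict: "time_s": time; "joint_pos": joint angles; "dq": joint speeds; "joint_efforts": joint torques, N m; "tcp_pos": TCP position; "orientation": TCP orientation; "force": force on the tool from outside, world axes, zero at the start; "wrist_torque": the same for the moment, N m; "finger_gap": opening from 0.0 (shut) to 1.0 (fully open).
Only numpy, scipy, OpenCV 4.12 (cv2) and the standard library are available. Lean on these libraries where they do the work, as an engineer would, in place of code of your own. Each camera call takes 0.05 s, during which the arm holds its last target. There are 200 camera calls.

### The job

Close up the plywood tesserae case for the day: with a fingertip on top of the lid, push it fully shut, then set your fingertip in the slot of the round latch and turn it a quarter turn clockwise as far as it goes, so that the lid is locked. Do it all by pushing from above, without taking hold of the lid or touching the rubber seal under its edge, leave the pot, the jar and the tray where they are, and finish clear of everything.

Things in the scene. Friction and masses are not known exactly. Their poses are not given: they have to be found in the camera images.
- case: Plywood case, firm on the table, 260 mm deep (its x) by 360 mm wide (its y), walls 85 mm high; with the lid shut the lid's top is 100 mm above the table. Origin: centre of its underside, on the table. Its x points from the latch side to the hinge side, away from the robot within 0.4 rad; z up.
- lid (a joint): Angle of the lid, rad: 0 shut (level), larger is more open. The lid is a flat plywood board 12 mm thick covering the whole case, hinged on the far (+x of the case) side; its free edge toward the robot rises, a black rubber seal 8 x 3 mm under that edge. Stiff friction hinges: it stays at any angle it is left at; 1 to 7 N down on the half near the free edge pushes it shut.
- lid_hinge (a point): Middle of the lid's hinge line: 130 mm from the case's centre along the case's +x, at the lid's underside, 88 mm above the table; the line runs along the case's y. Its axes turn with the lid: -x runs from the hinge to the free edge 260 mm away, z is the lid's outward normal; the lid's top lies at z = 12 mm.
- cam (a joint): Angle of the round latch, rad: 0 open, 1.571 (a stop) fully locked; grows clockwise seen from above. It stays where it is left; about 0.08 N m turns it. Its 60 mm steel tongue below the lid, in line with the slot's red-dot end, swings under a strike plate on the case's front wall, which it can do only with the lid shut; turned out too early it keeps the lid from shutting.
- cam_face (a point): Centre of the latch's light grey face, 80 mm across, in a flat black ring 108 mm across; on the lid 185 mm from the hinge line, mid-width, face and ring 4 mm above the lid's top. In it a straight fingertip slot through the centre: 64 mm long, 30 mm wide, 18 mm deep, flat dark floor, closed ends. Axes turn with the latch: x along the slot to its red-dot end, z outward.
- pot_mid (a point): Bystander: terracotta pot with two tools in it, 74 mm across, 85 mm high (tools up to 155 mm); centre, half-way up. Loose.
- jar_mid (a point): Bystander: green glass jar with white cap, 68 mm across, 90 mm high; centre, half-way up. Loose.
- tray_mid (a point): Bystander: small open wooden tray of tesserae, 110 x 100 x 35 mm; centre, half-way up. Loose.
- cam_dot (a point): Red dot on the latch's face, beyond one end of the slot, 36 mm from the latch's centre along the slot. Latch open: the slot is parallel to the case's front edge and the red dot meets the white dot on the ring (the case's -y side). Locked: the slot points at the front edge and the red dot meets the green dot on the ring (the case's -x side).

How it is judged:
By the outcome, as a careful person would: the job done as asked, in the order asked, and still so for the second after the job is handed in, with the robot touching nothing.
It also fails if it takes over 51 s, if anything falls off the work surface, if the arm or the gripper's body presses on something with over 40 N, if the wrist force passes 120 N, or if a joint passes its speed limit or range.

## Working session

There is one attempt and no reset: what is moved stays moved. The work goes in short steps, Python scripts to look and compute and a shell command to move; the robot and the scene stay as the last step left them, time stands still between calls to the robot, and variables do not carry over. Pictures are saved under pics/ and viewed, about 8 in all and at most 12, crops included, and the job is handed in when it is done.

```bash
mkdir -p pics
cat > h.py <<'E'
from cell import *
import numpy as np, cv2
from scipy.spatial.transform import Rotation as R
def snap(n,f):
    s=read_state(); p,d=read_camera(n); cv2.imwrite(f'pics/{f}.png',p[:,:,::-1]); np.savez(f'pics/{f}.npz',d=d,tp=s['tcp_pos'],o=s['orientation']); return p,d
def pts(n,f,px):
    z=np.load(f'pics/{f}.npz'); m=camera_model(n); d=z['d']; fl=200/np.tan(np.radians(m['fov_y'])/2); out=[]
    for u,v in px:
        a=(u-m['cx'])/fl;b=(v-m['cy'])/fl; D=d[int(round(v)),int(round(u))]
        if n=='wrist':
            r=np.hypot(a,b); k=np.tan(r)/r if r>1e-9 else 1; a*=k;b*=k
            T=np.array(m['T_tool_cam']); q=T[:3,:3]@(np.array([a,b,1])*D)+T[:3,3]
            q=R.from_euler('xyz',z['o']).as_matrix()@q+z['tp']
        else: q=np.array(m['rotation'])@(np.array([a,b,1])*D)+m['position']
        out.append(q)
    return np.array(out)
E
python3 - <<'E'
from h import *
print(read_state())
for n in('scene','side'): snap(n,n+'1'); m=camera_model(n); print(n,m)
E
```

```text
{'time_s': 0.0, 'joint_pos': array([ 1.18136923e+00,  1.24536428e-01,  1.65167129e+00, -4.78942182e-05,
        1.36746907e+00, -8.25959329e-02]), 'dq': array([-0.00200435, -0.00153151,  0.00026203,  0.00033106, -0.00230187,
        0.00053156]), 'joint_efforts': array([-5.64101374e-04, -4.23621762e+01, -3.65443146e+01, -1.75183714e-04,
        7.19618081e-03,  1.32888371e-05]), 'tcp_pos': array([0.19611451, 0.6190212 , 0.20433439]), 'orientation': array([-3.14146744e+00,  2.08090146e-03,  1.26397501e+00]), 'force': array([-0.21673154, -0.53509103, -0.38686962]), 'wrist_torque': array([ 0.02900866, -0.02011925,  0.03851619]), 'finger_gap': 0.9978687331856843}
scene {'fov_y': 51.01034244193354, 'cx': 316.62371153270584, 'cy': 197.03566571628656, 'position': array([ 1.29671088, -0.11380198,  0.6507413 ]), 'rotation': array([-2.22994474,  0.01574704,  1.35873851])}
side {'fov_y': 51.499951473059156, 'cx': 317.7525278230978, 'cy': 196.32706168993596, 'position': array([ 0.07324631, -0.09000584,  0.83747576]), 'rotation': array([-2.53207364,  0.01489718, -1.34869901])}
```

View pics/scene1.png

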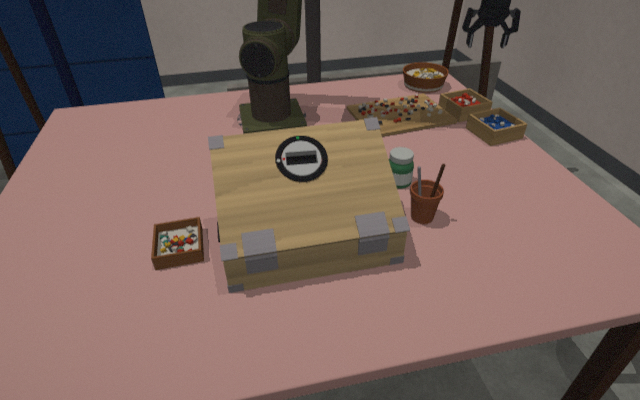

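View pics/side1.png

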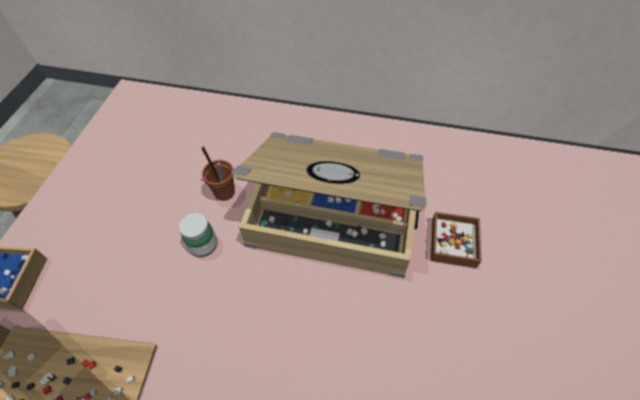

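The lid is about 35–40° open, with the latch at scene (301,158) and its red dot on the left (-y) at about (280,160). The jar (197,235 in the side view) and the pot (220,180) are on the +y side, the tray (456,240) on -y.

```bash
python3 - <<'E'
import re
s=open('h.py').read().replace("np.array(m['rotation'])@","R.from_euler('xyz',m['rotation']).as_matrix()@")
open('h.py','w').write(s)
E
python3 - <<'E'
from h import *
np.set_printoptions(precision=4,suppress=True)
P=pts('scene','scene1',[(u,v) for u in range(225,380,6) for v in range(140,215,5) if not(265<u<335 and v<190)and v>150])
c=P.mean(0); n=np.linalg.svd(P-c)[2][2]; n*=np.sign(n[2]); print('n',n,'angle',np.arccos(n[2]),'yaw',np.arctan2(-n[1],-n[0]), 'resid',np.abs((P-c)@n).max())
print('corners free L,R; hinge L,R; latch L R T B',pts('scene','scene1',[(212,139),(378,121),(227,255),(404,228),(276,158),(327,158),(301,137),(301,181),(278,160),(298,158)]))
print('jar,pot,tray, case front corners',pts('side','side1',[(194,222),(228,190),(456,240),(247,234),(408,262),(250,243),(403,270)]))
print('scene pot, jar, tray',pts('scene','scene1',[(424,208),(402,155),(178,240)]))
E
```

```text
n [-0.4903  0.1293  0.8619] angle 0.5317099281144145 yaw -0.2577954007673757 resid 0.0857279424689651
corners free L,R; hinge L,R; latch L R T B [[ 0.5178 -0.1716  0.2235]
 [ 0.1625  0.3196  0.0234]
 [ 0.7339 -0.1684  0.1025]
 [ 0.7349  0.1727  0.0995]
 [ 0.5749 -0.0499  0.1949]
 [ 0.5864  0.0534  0.1866]
 [ 0.5367  0.0094  0.2142]
 [ 0.6224 -0.0084  0.1639]
 [ 0.5807 -0.0467  0.1933]
 [ 0.5633 -0.0032  0.1808]]
jar,pot,tray, case front corners [[ 0.4603  0.2777  0.0897]
 [ 0.5841  0.2554  0.0442]
 [ 0.5771 -0.2799  0.0188]
 [ 0.4714  0.1682  0.0602]
 [ 0.472  -0.1749  0.0732]
 [ 0.4711  0.1675  0.0205]
 [ 0.471  -0.1708  0.0355]]
scene pot, jar, tray [[ 0.6352  0.2647  0.0533]
 [ 0.4637  0.2757  0.0865]
 [ 0.5782 -0.2796  0.0196]]
```

Case yaw is about 0, front face at x 0.471, hinge at about x 0.732, and the lid is about 0.51 rad open. I'll raise the arm, shut the fingers, turn to yaw π/2 and go above the lid beside the latch ring.

```bash
python3 -m creep '[{"slide":[0,0,-0.34],"spin":-0.19},{"slide":[0,0,-0.34],"spin":-0.19},{"slide":[0,0,-0.34],"spin":-0.02},{"slide":[0,0,0],"spin":0}]' 0; python3 -m creep '[{"slide":[-0.27,0.17,0],"spin":0},{"slide":[-0.27,0.17,0],"spin":0},{"slide":[-0.27,0.17,0],"spin":0},{"slide":[-0.27,0.17,0],"spin":0},{"slide":[-0.27,0.17,0],"spin":0},{"slide":[-0.27,0.17,0],"spin":0},{"slide":[-0.27,0.17,0],"spin":0},{"slide":[-0.27,0.17,0],"spin":0},{"slide":[-0.27,0.17,0],"spin":0},{"slide":[-0.27,0.17,0],"spin":0},{"slide":[0,0,0],"spin":0}]'
```

```text
time_s: 0.5
tcp_pos: [0.1952, 0.6169, 0.355]
orientation: [-3.136, 0.014, 1.587]
force: [0.2, 0.7, 1.4]
finger_gap: 0.333
time_s: 1.6
tcp_pos: [0.4646, 0.2023, 0.3531]
orientation: [-3.134, 0.015, 1.59]
force: [-0.3, 0.7, -0.5]
finger_gap: 0.001
```

```bash
python3 -m creep '[{"slide":[-0.26,0.15,0],"spin":0.01},{"slide":[-0.26,0.16,0],"spin":0.01},{"slide":[-0.26,0.16,0],"spin":0},{"slide":[0,0,0.25],"spin":0},{"slide":[0,0,0],"spin":0}]'
python3 - <<'E'
from h import *
snap('wrist','w1')
E
```

```text
time_s: 2.1
tcp_pos: [0.5372, 0.0825, 0.3125]
orientation: [-3.131, 0.013, 1.573]
force: [-0.3, 0.5, -1.8]
finger_gap: 0.001
```

View pics/w1.png

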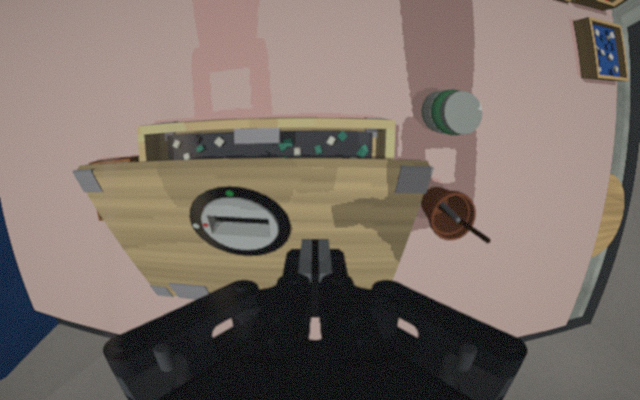

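The wrist view shows the lid's free edge at about row 165, the fingertip at (315,245), the latch at (240,220) with red beside white at (200,225), and green toward the robot at (230,193). I'm checking positions before pushing.

Run:
```python
from h import *
np.set_printoptions(precision=4,suppress=True)
print(pts('wrist','w1',[(90,170),(420,168),(300,170),(300,215),(350,200),(196,222),(288,222),(240,188),(240,253),(150,129),(385,127)]))
```

```text
[[ 0.5104 -0.1498  0.2263]
 [ 0.5109  0.1729  0.2278]
 [ 0.5148  0.0698  0.2249]
 [ 0.5642  0.0677  0.1973]
 [ 0.5462  0.1148  0.2062]
 [ 0.5745 -0.0419  0.195 ]
 [ 0.5717  0.0558  0.197 ]
 [ 0.5328  0.0145  0.2159]
 [ 0.6213 -0.004   0.1681]
 [ 0.4787 -0.1532  0.0839]
 [ 0.4826  0.1708  0.0852]]
```

```bash
python3 -m creep '[{"slide":[0,0,0.28],"spin":0},{"slide":[0,0,0.25],"spin":0},{"slide":[0,0,0.07],"spin":0},{"slide":[0,0,0.07],"spin":0},{"slide":[0,0,0.1],"spin":0},{"slide":[0,0,0.1],"spin":0},{"slide":[0,0,0.1],"spin":0}]'; python3 -m creep '[{"slide":[0,0,0.1],"spin":0},{"slide":[0,0,0.1],"spin":0},{"slide":[0,0,0.1],"spin":0}]'
```

```text
time_s: 2.85
tcp_pos: [0.5479, 0.0872, 0.1854]
orientation: [3.116, 0.011, 1.581]
force: [0.2, -0.1, -0.5]
finger_gap: 0.001
time_s: 3.15
tcp_pos: [0.5511, 0.0868, 0.1403]
orientation: [3.111, 0.011, 1.581]
force: [-1.0, 0.0, 3.2]
finger_gap: 0.001
```

```bash
python3 -m creep '[{"slide":[0,-0.04,0.08],"spin":0},{"slide":[0,-0.04,0.08],"spin":0},{"slide":[0,0,0.06],"spin":0},{"slide":[0,0,0.03],"spin":0}]'; python3 -m creep '[{"slide":[0,0,0.02],"spin":0},{"slide":[0,0,0.02],"spin":0}]'
```

```text
time_s: 3.55
tcp_pos: [0.5386, 0.0863, 0.0968]
orientation: [3.113, 0.01, 1.581]
force: [-1.1, 0.9, 3.5]
finger_gap: 0.001
time_s: 3.75
tcp_pos: [0.5376, 0.0862, 0.0894]
orientation: [3.116, 0.01, 1.581]
force: [-2.2, 0.4, 3.3]
finger_gap: -0.002
```

Run:
```python
from h import *
p,_=snap('scene','s2'); q,_=snap('side','sd2')
cv2.imwrite('pics/c2.png',np.vstack([cv2.resize(p[90:290,180:480],(750,300))[:,:,::-1] if 0 else cv2.resize(p[110:290,190:460],(450,300))[:,:,::-1],cv2.resize(q[110:300,190:475],(450,300))[:,:,::-1]]))
```

```text
(no output)
```

View pics/c2.png

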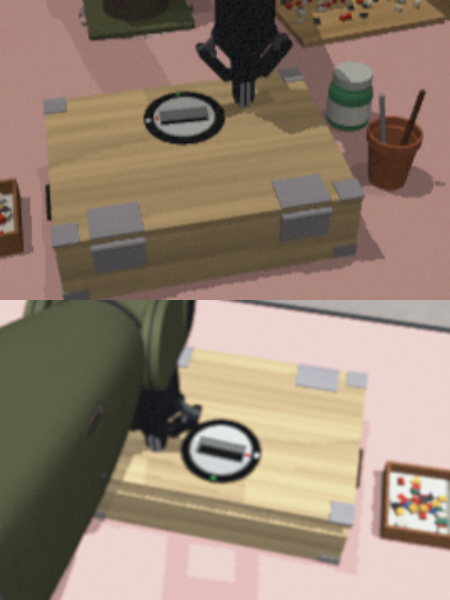

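The lid looks nearly shut. I'll measure its slope from the scene depth.

```bash
cat >> h.py <<'E'
def lid(f,n='scene'):
    P=pts(n,f,[(u,v) for u in range(0,640,3) for v in range(0,400,3)])
    k=(abs(P[:,1]+.11)<.045)&(P[:,0]>.49)&(P[:,0]<.69)&(P[:,2]>.07)&(P[:,2]<.14)&np.isfinite(P[:,2])
    Q=P[k]; a=np.polyfit(Q[:,0],Q[:,2],1); print('lid slope',-a[0],'z at .5,.7',np.polyval(a,[.5,.7]),len(Q))
def face(f,n='wrist'):
    pass
E
python3 - <<'E'
from h import *
np.set_printoptions(precision=4,suppress=True)
lid('s2'); lid('sd2','side')
px=[(190+a*.6,110+b*.6) for a,b in [(145,118),(224,118),(184,92),(184,144),(146,121),(157,117)]]
print(pts('scene','s2',px)); print(read_state()['force'])
E
```

```text
lid slope 0.07265527357108793 z at .5,.7 [0.1158 0.1012] 308
lid slope 0.07011463117185454 z at .5,.7 [0.1156 0.1016] 355
[[ 0.5446 -0.0494  0.1171]
 [ 0.5641  0.0528  0.1137]
 [ 0.4986  0.0113  0.1191]
 [ 0.6072 -0.0088  0.1137]
 [ 0.5517 -0.0491  0.1172]
 [ 0.5446 -0.0335  0.116 ]]
[ 0.3829 -0.807  -0.02  ]
```

Run:
```python
from h import *
np.set_printoptions(precision=4,suppress=True)
s=read_state();print({k:s[k] for k in('tcp_pos','orientation','joint_pos','force','time_s')})
print(pts('scene','s2',[(332,170),(334,172),(336,171),(338,170),(336,166),(337,160),(337,150)]))
p=cv2.imread('pics/s2.png'); snap('wrist','w2'); w=cv2.imread('pics/w2.png')
lid('w2','wrist')
cv2.imwrite('pics/c3.png',np.vstack([cv2.resize(p[120:190,290:390],(640,300),interpolation=cv2.INTER_CUBIC),w[120:370]]))
```

```text
{'tcp_pos': array([0.5377, 0.0862, 0.0891]), 'orientation': array([3.1151, 0.0103, 1.5808]), 'joint_pos': array([ 0.0668, -0.0218,  2.0063, -0.013 ,  1.1313, -1.5087]), 'force': array([ 0.3829, -0.807 , -0.02  ]), 'time_s': 3.85}
[[0.5423 0.0753 0.1244]
 [0.5483 0.0784 0.1225]
 [0.5487 0.0829 0.1248]
 [0.5487 0.0874 0.1267]
 [0.5494 0.0825 0.1386]
 [0.547  0.0852 0.1524]
 [0.5276 0.09   0.1656]]
lid slope 0.0711166001189682 z at .5,.7 [0.1167 0.1024] 1330
```

View pics/c3.png

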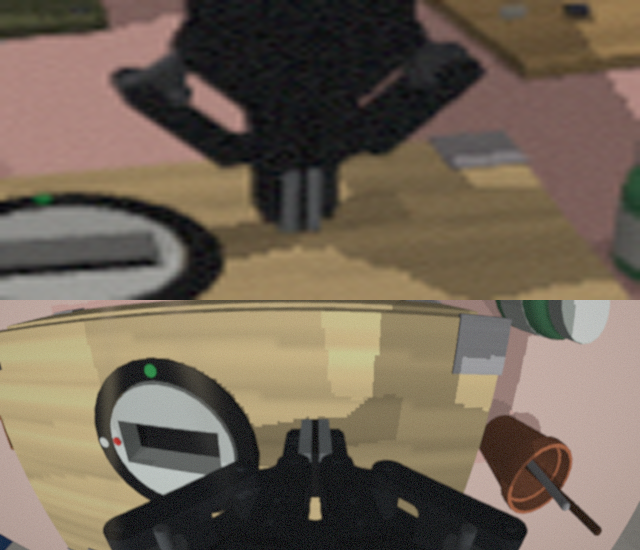

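Run:
```python
from h import *
np.set_printoptions(precision=4,suppress=True)
for f in('w1','w2'):
    z=np.load(f'pics/{f}.npz'); q=pts('wrist',f,[(308,242),(308,246),(322,242),(322,250),(308,260),(308,275),(295,255)]); print(R.from_euler('xyz',z['o']).inv().apply(q-z['tp']))
```

```text
[[-0.0023 -0.0108 -0.0345]
 [-0.0022 -0.0107 -0.0388]
 [ 0.0044 -0.0102 -0.0333]
 [ 0.0042 -0.0105 -0.0427]
 [-0.0019 -0.0109 -0.0531]
 [-0.0017 -0.0097 -0.0636]
 [-0.0082 -0.0065 -0.0398]]
[[-0.0023 -0.0106 -0.0342]
 [-0.0022 -0.0106 -0.0387]
 [ 0.0044 -0.0112 -0.0354]
 [ 0.0042 -0.0103 -0.0422]
 [-0.0019 -0.0109 -0.0532]
 [-0.0017 -0.0095 -0.0633]
 [-0.0082 -0.0065 -0.0397]]
```

The visible fingertips sit about 24 mm behind the reported TCP, not 8 mm ahead as stated. Contact geometry and wrist depth agree on this, so the lid should be shut at TCP z of about 0.076. I'll keep pushing.

```bash
python3 -m creep '[{"slide":[0,-0.02,0.04],"spin":0},{"slide":[0,0,0.04],"spin":0},{"slide":[0,0,0.02],"spin":0}]';python3 -m creep '[{"slide":[0,0,0.02],"spin":0},{"slide":[0,0,0.01],"spin":0}]'
python3 - <<'E'
from h import *
snap('scene','s3');lid('s3'); print(read_state()['force'])
E
```

```text
time_s: 4.2
tcp_pos: [0.537, 0.0859, 0.0754]
orientation: [3.11, 0.01, 1.581]
force: [-1.2, -0.0, 2.3]
finger_gap: -0.001
time_s: 4.4
tcp_pos: [0.5369, 0.0859, 0.0744]
orientation: [3.113, 0.011, 1.581]
force: [-7.4, -0.3, 11.6]
finger_gap: 0.0
lid slope -0.0009217614666850993 z at .5,.7 [0.09844168 0.09862603] 281
[-6.84620018 -0.54840217 12.386528  ]
```

The lid is shut: slope is 0 and contact force is 12 N. I'll lift off and locate the latch.

```bash
python3 -m creep '[{"slide":[0,0,-0.2],"spin":0},{"slide":[0,0.1,-0.33],"spin":0.01},{"slide":[0,0.1,-0.1],"spin":0},{"slide":[0,0,0],"spin":0}]' 22
python3 - <<'E'
from h import *
snap('wrist','w4'); p=cv2.imread('pics/w4.png'); lid('w4','wrist'); cv2.imwrite('pics/c4.png',cv2.resize(p[100:340,60:380],(800,600)))
E
```

```text
time_s: 4.85
tcp_pos: [0.5624, 0.0867, 0.1686]
orientation: [3.12, 0.012, 1.573]
force: [0.2, 0.1, -0.6]
finger_gap: 0.252
lid slope 0.001278888105335681 z at .5,.7 [0.10031867 0.1000629 ] 1383
```

View pics/c4.png

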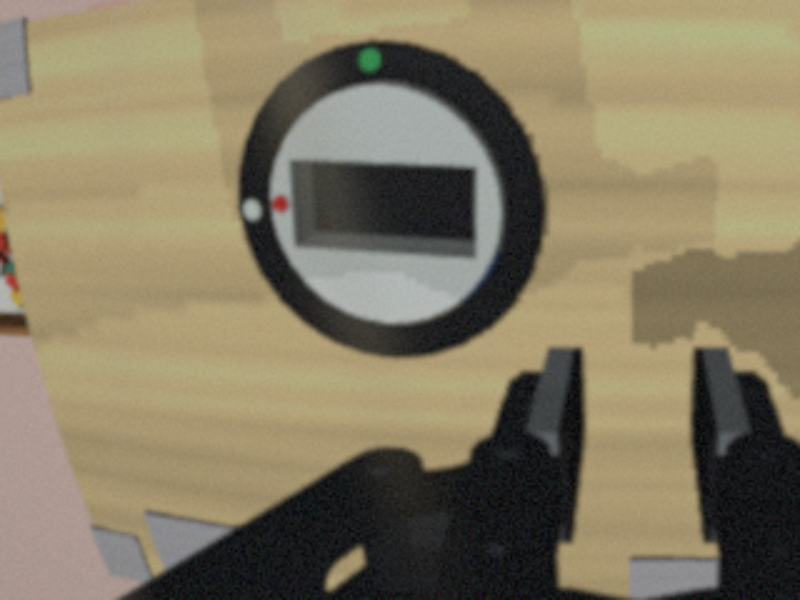

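Latch still open: red (281,204) beside white (252,209); slot corners at crop (291,160), (475,168), (475,256), (296,246). Next I'll project these onto the z=0.104 plane.

```bash
cat >> h.py <<'E'
def plane(f,px,z0):
    z=np.load(f'pics/{f}.npz'); m=camera_model('wrist'); fl=200/np.tan(np.radians(m['fov_y'])/2); T=np.array(m['T_tool_cam']); Rt=R.from_euler('xyz',z['o']).as_matrix(); out=[]
    for u,v in px:
        a=(u-m['cx'])/fl;b=(v-m['cy'])/fl;r=np.hypot(a,b);k=np.tan(r)/r
        o=Rt@T[:3,3]+z['tp']; d=Rt@T[:3,:3]@[a*k,b*k,1]; out.append(o+d*(z0-o[2])/d[2])
    return np.array(out)
E
python3 - <<'E'
from h import *
np.set_printoptions(precision=4,suppress=True)
c=lambda L:[(60+x*.4,100+y*.4) for x,y in L]
s=plane('w4',c([(291,160),(475,168),(475,256),(296,246)]),.104);print(s,s.mean(0))
print('dots w r g',plane('w4',c([(252,209),(281,204),(369,60)]),.104))
e=plane('w4',c([(240,195),(546,215),(380,41),(398,356)]),.104); print('ring',e)
print('finger tips tool', R.from_euler('xyz',np.load('pics/w4.npz')['o']).inv().apply(pts('wrist','w4',c([(562,352),(710,352),(562,358),(712,358)]))-np.load('pics/w4.npz')['tp']))
E
```

```text
[[ 0.5316 -0.0265  0.104 ]
 [ 0.5353  0.0366  0.104 ]
 [ 0.5641  0.035   0.104 ]
 [ 0.5611 -0.0283  0.104 ]] [0.548  0.0042 0.104 ]
dots w r g [[ 0.5481 -0.0438  0.104 ]
 [ 0.5464 -0.0321  0.104 ]
 [ 0.5004  0.0036  0.104 ]]
ring [[ 0.5431 -0.048   0.104 ]
 [ 0.5504  0.0585  0.104 ]
 [ 0.4947  0.0075  0.104 ]
 [ 0.6006  0.0048  0.104 ]]
finger tips tool [[-0.0134 -0.0108 -0.0334]
 [ 0.0149 -0.0111 -0.0339]
 [-0.0132 -0.0108 -0.036 ]
 [ 0.0152 -0.0103 -0.0349]]
```

```bash
python3 -m creep '[{"slide":[-0.28,-0.05,0],"spin":0.065},{"slide":[-0.275,-0.046,0],"spin":0},{"slide":[0,0,0.3],"spin":0},{"slide":[0,0,0.15],"spin":0},{"slide":[0,0,0],"spin":0}]'
```

```text
time_s: 5.4
tcp_pos: [0.5387, 0.0008, 0.09]
orientation: [3.132, 0.011, 1.522]
force: [-0.7, 0.8, 0.1]
finger_gap: 0.255
```

```bash
python3 -m creep '[{"slide":[0.02,0.06,0],"spin":0},{"slide":[0,0,0],"spin":0}]'
python3 - <<'E'
from h import *
snap('wrist','w5'); p=cv2.imread('pics/w5.png'); cv2.imwrite('pics/c5.png',cv2.resize(p[140:340,190:440],(750,600)))
E
```

```text
time_s: 5.6
tcp_pos: [0.5463, 0.004, 0.0881]
orientation: [3.137, 0.011, 1.522]
force: [-0.6, 1.4, -0.1]
finger_gap: 0.258
```

View pics/c5.png

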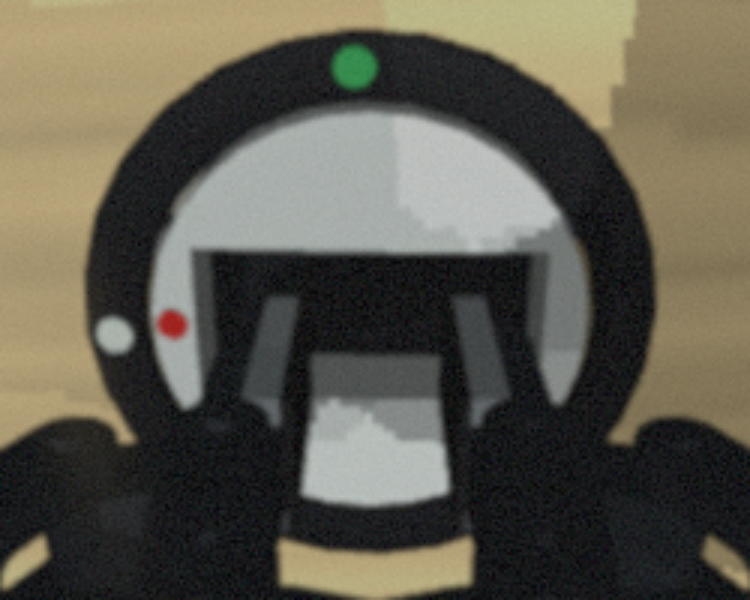

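Fingers are centred over the slot (columns 193–548, fingers 265–490) and aligned with it. Descending.

```bash
python3 -m creep '[{"slide":[-0.005,0.012,0.06],"spin":0},{"slide":[0,0,0.05],"spin":0},{"slide":[0,0,0.04],"spin":0},{"slide":[0,0,0],"spin":0}]'
```

```text
time_s: 6.05
tcp_pos: [0.5502, 0.0036, 0.0668]
orientation: [3.132, 0.011, 1.524]
force: [-0.9, 0.6, 0.3]
finger_gap: 0.255
```

```bash
python3 -m creep '[{"slide":[-0.0,-0.01,0.02],"spin":0.15},{"slide":[0,0,0],"spin":0.15},{"slide":[0,0,0],"spin":0.15},{"slide":[0,0,0],"spin":0.15}]'
```

```text
time_s: 6.45
tcp_pos: [0.5481, 0.0041, 0.0634]
orientation: [3.13, 0.005, 1.035]
force: [1.3, -0.8, -0.2]
finger_gap: 0.257
```

```bash
python3 -m creep '[{"slide":[0,0,0],"spin":0.15},{"slide":[0,0,0],"spin":0.15},{"slide":[0,0,0],"spin":0.15},{"slide":[0,0,0],"spin":0.15},{"slide":[0,0,0],"spin":0.15}]'
python3 - <<'E'
from h import *
snap('wrist','w6'); snap('scene','s6'); lid('s6'); s=read_state(); print(s['force'],s['wrist_torque'],s['orientation'])
p=cv2.imread('pics/w6.png'); q=cv2.imread('pics/s6.png')
cv2.imwrite('pics/c6.png',np.hstack([cv2.resize(p[140:340,190:440],(400,320)),cv2.resize(q[120:220,240:365],(400,320))]))
E
```

```text
time_s: 6.95
tcp_pos: [0.5489, 0.0034, 0.0635]
orientation: [3.126, -0.004, 0.423]
force: [0.6, -0.9, -1.2]
finger_gap: 0.26
lid slope -0.0006905642004267038 z at .5,.7 [0.09854365 0.09868176] 280
[-0.46474789 -0.17544545 -0.28668493] [ 0.00893736 -0.0571116   0.06788596] [ 3.12612246 -0.00418027  0.42821809]
```

View pics/c6.png

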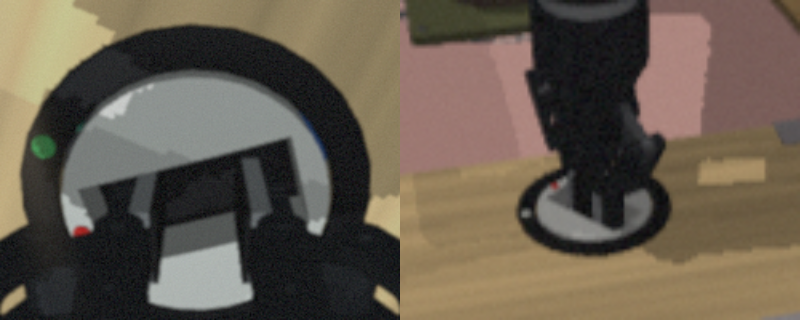

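The latch turns with the fingers, about 14° behind, and red is approaching green. I'll continue to the stop.

```bash
python3 -m creep '[{"slide":[0,0,0],"spin":0.15},{"slide":[0,0,0],"spin":0.15},{"slide":[0,0,0],"spin":0.15},{"slide":[0,0,0],"spin":0.15},{"slide":[0,0,0],"spin":0.12}]'; python3 -m creep '[{"slide":[0,0,0],"spin":0.1},{"slide":[0,0,0],"spin":0.1}]'; python3 -c "
from h import *
print(read_state()['wrist_torque'])"; python3 -m creep '[{"slide":[0,0,0],"spin":0.1}]';python3 -c "
from h import *
print(read_state()['wrist_torque'])"
```

```text
time_s: 7.55
tcp_pos: [0.5494, 0.0026, 0.0637]
orientation: [3.129, -0.013, -0.143]
force: [0.7, -0.4, -0.4]
finger_gap: 0.26
time_s: 7.75
tcp_pos: [0.5493, 0.0023, 0.0637]
orientation: [3.131, -0.015, -0.3]
force: [-1.0, 0.3, 0.7]
finger_gap: 0.254
[0.00743232 0.29432837 0.62036974]
time_s: 7.85
tcp_pos: [0.5497, 0.0023, 0.0639]
orientation: [3.131, -0.017, -0.374]
force: [1.8, 0.8, -0.9]
finger_gap: 0.257
[ 0.33077176 -0.17742568  2.22925353]
```

Torque climbed to 2.2 N·m, so it is at the stop. I'll relax the spin, lift straight out and look.

```bash
python3 -m creep '[{"slide":[0,0,0],"spin":-0.15},{"slide":[0,0,0],"spin":-0.15},{"slide":[0,0,0],"spin":0},{"slide":[0,0,-0.1],"spin":0},{"slide":[0,0,-0.2],"spin":0},{"slide":[0,0,-0.34],"spin":0},{"slide":[0,0,-0.34],"spin":0},{"slide":[0,0,0],"spin":0}]'
python3 - <<'E'
from h import *
snap('wrist','w7'); snap('scene','s7'); lid('s7'); s=read_state(); print(s['force'],s['tcp_pos'],s['orientation'])
p=cv2.imread('pics/w7.png'); q=cv2.imread('pics/s7.png')
cv2.imwrite('pics/c7.png',np.hstack([cv2.resize(p[80:320,170:470],(400,320)),cv2.resize(q[120:220,240:365],(400,320))]))
E
```

```text
time_s: 8.65
tcp_pos: [0.5469, 0.0051, 0.219]
orientation: [3.128, -0.013, -0.126]
force: [0.9, -0.7, 0.8]
finger_gap: 0.258
lid slope -0.0009218938768210894 z at .5,.7 [0.0985054  0.09868978] 279
[-0.18121209 -0.15253876 -1.33755115] [0.5437394  0.00530232 0.2120308 ] [ 3.12708385e+00 -2.20141098e-03 -1.25917152e-01]
```

View pics/c7.png

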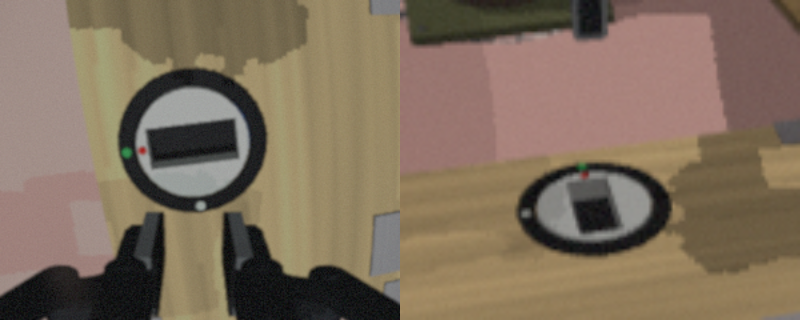

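Red meets green in line with the centre (both about 11° in the crop), the slot points at the front edge, and the lid is level. Next I'll raise a little more, check the bystanders and hand in.

```bash
python3 -m creep '[{"slide":[0,0,-0.3],"spin":0},{"slide":[0,0,0],"spin":0},{"slide":[0,0,0],"spin":0}]'
python3 - <<'E'
from h import *
np.set_printoptions(precision=4,suppress=True)
snap('scene','s8'); lid('s8'); px=[(424,208),(402,155),(178,240)]
print(pts('scene','s8',px)-pts('scene','s1' if 0 else 'scene1',px)); print(read_state()['force'],read_state()['tcp_pos'])
print(close_job())
E
```

```text
time_s: 9.05
tcp_pos: [0.54, 0.0063, 0.2523]
orientation: [3.127, 0.009, -0.128]
force: [0.1, -0.2, -1.1]
finger_gap: 0.257
lid slope -8.351459233027024e-05 z at .5,.7 [0.0986 0.0986] 282
[[-0.0001  0.     -0.0001]
 [ 0.0018 -0.0008  0.0012]
 [-0.0021 -0.0005 -0.0018]]
[-0.0988  0.4677  0.9315] [0.5408 0.0062 0.2536]
the job is handed in; nothing more can be done
None
```

The lid is shut and locked, and I handed the job in at about 9 s.

- **How:** I pushed the lid down with the closed fingertips beside the latch. I then set the two fingertips, spread 22 mm, in the latch slot, turned it clockwise to the stop and lifted straight out. I used both fingertips for the turn, not one.
- **Lid:** slope is 0.000 rad with its top at z of about 0.099 m.
- **Latch:** the red dot meets the green dot. Torque rose to about 2.2 N·m at the stop.
- **Bystanders:** the depth readings at the pot, jar and tray changed by no more than about 2 mm, which is camera noise.
- **Arm:** it is clear of everything, with the TCP at z of about 0.25 m and only about 1 N of force noise.

**One disagreement:** the fingertips turned out to be about 24 mm behind the reported TCP, not 8 mm ahead as stated. I worked from the measured value.

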